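# Turn the handled tasting dish to the waiter

### The job

The tasting dish on the wooden board has its thumb tab pointing sideways. Take it lightly by the grip on top of its arched handle (about 50 N at most), lift it straight up off the board first, then turn it a quarter turn so that the tab points away from the robot, square across the board towards the waiter, keeping the dish level all the time, with the loose chocolate ball lying untouched in the middle. Finish still holding it for the waiter: level and still, about 10 cm above the middle of the board, with the glass, dip cup and two shakers left where they stand.

Things in the scene. Friction and masses are not known exactly. Their poses are not given: they have to be found in the camera images.
- board: Fixed wooden service board in paddle shape lying on the table: 170 mm (its x) by 220 mm (its y), 15 mm thick, with a 45 mm wide stub handle that runs on to 165 mm from the middle at its -y end (to the robot's right). Origin: middle of the 170 x 220 part, on the table (underside). Its x axis points away from the robot, within about 20 degrees, and is the direction to the waiter.
- board_middle (a point): Middle of the board's top face, 15 mm above board, same axes.
- dish: White round dish, 122 mm across, rim 17 mm high, about 0.28 kg, loose on the board; a thin arched wire handle stands over it in its y-z plane, 112 mm from foot to foot. Origin: centre of its underside; z up; x points to the thumb tab (flat tongue 26 mm wide, reaching 92 mm from the centre). At the start x points along the board's +y, within 6 degrees.
- dish_grip (a point): Centre of the dark wooden grip at the top of the arch, 105 mm above the dish's underside and exactly over its centre: a straight bar 14 mm thick (dish x; squeeze here), 46 mm long (dish y), 16 mm high. Nothing is beneath it but the ball, whose top is 33 mm above the dish's underside.
- dish_tab (a point): Point on top of the thumb tab, 85 mm from the dish's centre in its +x, 17 mm above its underside.
- dish_well (a point): Lowest point of the dish's inside, at its centre, 6 mm above the underside. The inside is a shallow cone: 3 degrees out to 28 mm, then 18 degrees to the rim; a tilt of 4 degrees or a sideways jerk of 0.7 m/s2 sets the ball rolling.
- sweet_center (a point): Centre of the loose hard chocolate ball, 26 mm across, 12 g, that lies in the lowest point of the dish. It rolls easily.
- ramekin_3: Empty white dip cup, 65 mm across, 37 mm high, beyond the board. Leave alone. Origin: centre of its underside.
- shaker_1: White shaker, 41 mm across, 84 mm high, beyond the board to the right. Leave alone. Origin: centre of its underside.
- tumbler_1: Clear tumbler, 66 mm across, 99 mm high, in front of the board. Leave alone. Origin: centre of its underside.
- shaker_2: Dark shaker with a white cap, 41 mm across, 84 mm high, to the right of the board. Leave alone. Origin: centre of its underside.
Mind the look-alikes: they are no part of the job. What is meant by the part that bears sweet_center is not blue or purple, and is the smaller of those in its own colour.

How it is judged:
By the outcome, as a careful person would: the job done as asked, in the order asked, and still so for the second after the job is handed in, while the arm keeps its last pose, push and grip.
It also fails if it takes over 50 s, if anything falls off the work surface, if the arm or the gripper's body presses on something with over 40 N, if the wrist force passes 120 N, or if a joint passes its speed limit or range.

### The arm

A 6-joint arm with a two-finger parallel gripper is mounted at the origin on a cart in front of the work surface, level with it; the furniture and walls round the work are solid. World frame = base frame: x ahead of the robot, y to its left, z up, the work surface at z = 0. Lengths are in mm, angles in rad, forces in N, time in s.
With the tool pointing down it reaches from about 300 to 875 mm from the base axis. Payload 4.2 kg.
Tool frame: the origin (TCP) lies at the very end of the fingers, on their centre line; the grasp point (between the pads) lies manip.grip_point_offset behind it (manip.grip_point_offset is the distance from the TCP to the grasp point, in mm); z points along the fingers, y is the line along which they close (so a half turn about z gives the same grasp; the last joint's range is limited). The gripper opens to 85 mm and grips with 20 to 120 N. Pads are 22 mm wide; open, the fingers measure 114 mm over their backs; the gripper's body (76 mm by 85 mm) begins 54 mm behind the grasp point. The pads swing forward as they close: fully open they stand 13 mm farther back than shut.
Start: joints at [1.302, 0.32, 1.565, -0, 1.257, -0.02], TCP at [141.59, 557.309, 231.338] pointing down, gripper open.
Joint ranges: [-3.11, 3.11], [-0.84, 2.01], [0.21, 2.61], [-1.34, 4.49], [0.05, 2.63], [-2.56, 2.56]. Speed limits (rad/s): [2.57, 2.57, 3.14, 3.14, 3.14, 3.14].

### API

Orientations are given as a unit quaternion [x, y, z, w].
In Python, from station import manip, viewer gives the robot as it stands. The module is installed in compiled form; this text tells all that it offers.
- The arm moves only by the tool step_arm, never from a script. Its argument "rows" is a list of rows, each an object of numbers: "x", "y", "z": the shift along the tool's x, y, z normalised to -1 to 1, where 1 is 0.05 m; "wx", "wy", "wz": the turn, a rotation vector about the tool's x, y, z normalised to -1 to 1, where 1 is 8 degrees. A call has 1 to 12 rows; each row shifts and turns the commanded pose from where the row before left it, along the tool's axes as they then stand; what a row does not reach is not made up. A row lasts 1/8 s, in which the tool goes at most 62.5 mm and 10.7 degrees, less where a joint would pass 70% of its speed; a pose out of reach is approached as far as the arm can. A call with a number of a shift or a turn outside -1 to 1 is refused whole. A call with a gripper value outside its range is refused whole. "gripper" is the opening, from 0 (shut) to 1 (fully open), set as the call begins (left out, the last holds). The fingers move at their own pace and stop on an object; "newtons" is the grip in N (left out, the last holds). Time passes only in rows, so rows that do not move let the fingers close. It gives the time, the measured TCP pose, the force, the opening and the grip force at its end, in the units of the state.
- manip.read_state(): the state, without advancing time (a new reading comes with each control period).
- viewer.grab_frame(name): name is "side" or "top"; returns a dict with "img" (420x560x3 uint8, red, green, blue), "fx", "fy", "cx", "cy" (pixels), "k1" (the pictures are not rectified: a ray, as slopes to the right and down, at radius r is drawn at 1 + k1 r^2 times it, then the intrinsics apply), "xyz" and "orientation" of the camera in the world. Camera axes: x right, y down, z forward; pixel columns grow to the right and rows downward; lengths in mm; the calibration is good to about 2 mm. A picture is of the moment at which its call begins. There is no depth.
- manip.finish_job(): hands the job in; it is judged then, once.
Trained networks look in the newest picture that a camera, given by its name, has taken for a name from the list of things; names that differ only in an ending like _2 or _b are one class to them, and where a whole thing is asked for, a point or a joint stands for the part that bears it (a point fixed in the world has none). Each returns a list of dicts, best first, with "confidence" (0 to 1); they miss things now and then, are a little off and sometimes report something else, mostly with a low value. They report only what shows in the picture. A call takes as long as a camera call. They do not tell look-alikes from the thing itself.
- viewer.spot_in(camera, label): "xy" ([column, row] as shares, 0 to 1, of the picture: columns of its width, rows of its height, amid what is visible of it).
- viewer.mark_of(camera, label): "xy" ([column, row] as shares, 0 to 1, of the picture: columns of its width, rows of its height: a listed point, or the origin of a listed thing).
The state is a dict: "time": time; "joint_positions": joint angles; "qd": joint speeds; "tau": joint torques, N m; "eef_pos": TCP position; "eef_rot": TCP orientation; "ft_force": force on the tool from outside, world axes, zero at the start; "moment": the same for the moment, N m; "finger_gap": opening from 0.0 (shut) to 1.0 (fully open); "finger_force": force on a finger pad.
Only numpy, scipy, OpenCV 4.12 (cv2) and the standard library are available. Lean on these libraries where they do the work, as an engineer would, in place of code of your own. Each camera call takes 0.05 s, during which the arm holds its last target. There are 200 camera calls.

## Working session

There is one attempt and no reset: what is moved stays moved. The work goes in short steps, Python scripts to look and compute and a tool call to move; the robot and the scene stay as the last step left them, time stands still between calls to the robot, and variables do not carry over. Pictures are saved under pics/ and viewed, at most 10 in all, crops included, and the job is handed in when it is done.

Besides the shell and the picture viewer there is one more tool, called after ">>>" as name([rows], argument=value, ...), one row to a line, values as JSON. step_arm: Moves the arm, as the interface text tells. Its arguments: {"type":"object","properties":{"rows":{"type":"array","items":{"type":"object","properties":{"x":{"type":"number","minimum":-1,"maximum":1},"y":{"type":"number","minimum":-1,"maximum":1},"z":{"type":"number","minimum":-1,"maximum":1},"wx":{"type":"number","minimum":-1,"maximum":1},"wy":{"type":"number","minimum":-1,"maximum":1},"wz":{"type":"number","minimum":-1,"maximum":1}}}},"gripper":{"type":"number"},"newtons":{"type":"number"}},"required":["rows"]}

```bash
mkdir -p pics
cat > h.py <<'E'
import numpy as np, cv2
from scipy.spatial.transform import Rotation as R
from station import manip, viewer
def K(f): return np.array([[f['fx'],0,f['cx']],[0,f['fy'],f['cy']],[0,0,1.]]), np.array([f['k1'],0,0,0,0.])
def ray(f,uv):
    k,d=K(f); p=cv2.undistortPoints(np.array([[uv]],float),k,d)[0,0]
    return np.array(f['xyz'],float), R.from_quat(f['orientation']).apply([p[0],p[1],1.])
def at_z(f,uv,z):
    o,v=ray(f,uv); return o+v*(z-o[2])/v[2]
def proj(f,P):
    k,d=K(f); q=R.from_quat(f['orientation']).inv(); 
    c=q.apply(np.atleast_2d(P)-np.array(f['xyz'])); return cv2.projectPoints(c,np.zeros(3),np.zeros(3),k,d)[0][:,0]
def tri(rs):
    A=np.zeros((3,3));b=np.zeros(3)
    for o,v in rs:
        v=v/np.linalg.norm(v);M=np.eye(3)-np.outer(v,v);A+=M;b+=M@o
    return np.linalg.solve(A,b)
E
python3 - <<'E'
from h import *
print(manip.grip_point_offset, manip.read_state())
for c in('top','side'):
    f=viewer.grab_frame(c); cv2.imwrite(f'pics/{c}0.png',f['img'][...,::-1]); print(c,{k:v for k,v in f.items() if k!='img'})
    for l in('board_middle','board','dish','dish_grip','dish_tab','dish_well','sweet_center','ramekin_3','shaker_1','tumbler_1'):
        print(l,[(np.round(np.array(d['xy'])*[560,420],1).tolist(),round(d['confidence'],2)) for d in viewer.mark_of(c,l)])
E
```

```text
18.700000000000003 {'time': 0.0, 'joint_positions': array([ 1.30198946e+00,  3.20302445e-01,  1.56566235e+00,  3.83819575e-07,
        1.25739040e+00, -2.00027794e-02]), 'qd': array([ 0.00054864,  0.00036146,  0.00180904, -0.00021929,  0.00117805,
        0.00100518]), 'tau': array([-3.15297926e-03, -4.15521061e+01, -2.34161854e+01, -2.52261943e-04,
        8.14905914e-03, -3.58973054e-06]), 'eef_pos': array([141.46764485, 556.84424183, 230.48267117]), 'eef_rot': array([ 1.24081431e-01,  9.92271647e-01, -8.72074079e-04, -1.26998836e-04]), 'ft_force': array([ 0.03539008, -0.48786008, -0.53629706]), 'moment': array([-0.05819194,  0.00993819,  0.01154571]), 'finger_force': 0.0, 'finger_gap': 1.0014661878385087}
top {'fx': 444.1414071068397, 'fy': 444.1414071068397, 'cx': 277.4482483598159, 'cy': 202.21383727401658, 'k1': -0.08638553379504078, 'xyz': array([ 283.1168114 , -365.93124113,  918.2653347 ]), 'orientation': array([-0.68287181,  0.72191022, -0.08303709,  0.07507702])}
board_middle [([224.1, 284.1], 0.54)]
board []
dish [([255.9, 211.1], 0.69)]
dish_grip [([253.0, 201.2], 0.7)]

[... 390 characters left out ...]
 'cy': 209.59442862906636, 'k1': -0.054606520792257626, 'xyz': array([  448.3143896 , -1178.41626035,   495.3329015 ]), 'orientation': array([ 8.49612938e-01, -4.48513468e-03,  5.75987668e-04, -5.27387340e-01])}
board_middle [([275.2, 237.8], 0.73), ([214.5, 228.9], 0.21)]
board [([275.1, 246.6], 0.7)]
dish [([288.0, 239.8], 0.81)]
dish_grip [([283.8, 185.7], 0.58)]
dish_tab [([294.4, 209.7], 0.89)]
dish_well []
sweet_center [([354.9, 229.8], 0.78), ([174.7, 251.5], 0.74), ([185.0, 269.4], 0.57), ([285.3, 233.1], 0.52), ([333.6, 283.9], 0.39)]
ramekin_3 [([345.7, 256.5], 0.58)]
shaker_1 [([302.7, 292.4], 0.77), ([333.6, 281.1], 0.76), ([285.2, 239.1], 0.64)]
tumbler_1 [([214.9, 229.6], 0.8)]
```

View pics/top0.png

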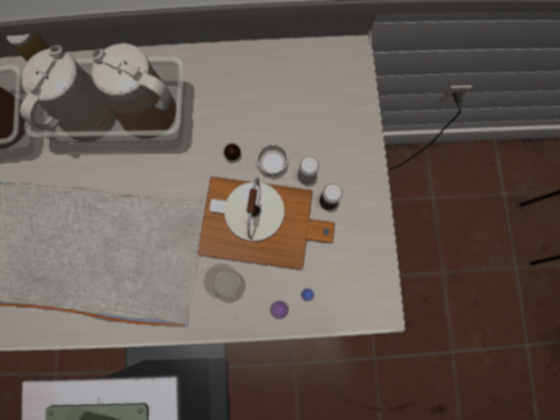

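View pics/side0.png

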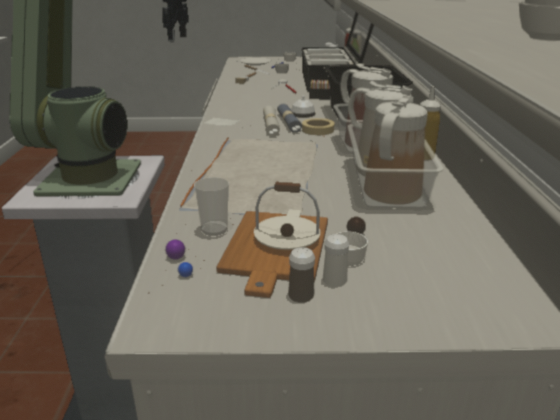

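Run:
```python
import cv2,numpy as np
t=cv2.imread('pics/top0.png')[145:275,190:345]; s=cv2.imread('pics/side0.png')[170:305,190:385]
t=cv2.resize(t,None,fx=5,fy=4.5,interpolation=cv2.INTER_CUBIC) if 0 else cv2.resize(t,None,fx=4.5,fy=4.5,interpolation=cv2.INTER_CUBIC)
s=cv2.resize(s,None,fx=4,fy=4,interpolation=cv2.INTER_CUBIC)
cv2.imwrite('pics/t1.png',np.clip(t*1.5,0,255).astype('u1'));cv2.imwrite('pics/s1.png',np.clip(s*1.5,0,255).astype('u1'))
```

```text
(no output)
```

View pics/t1.png

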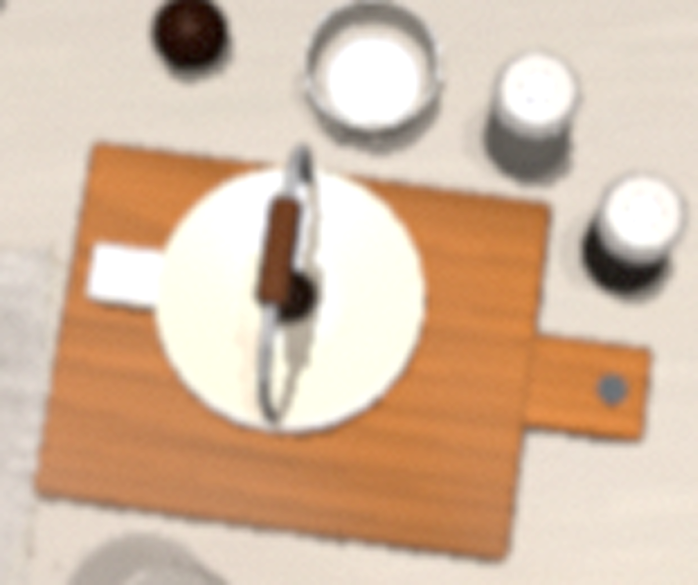

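View pics/s1.png

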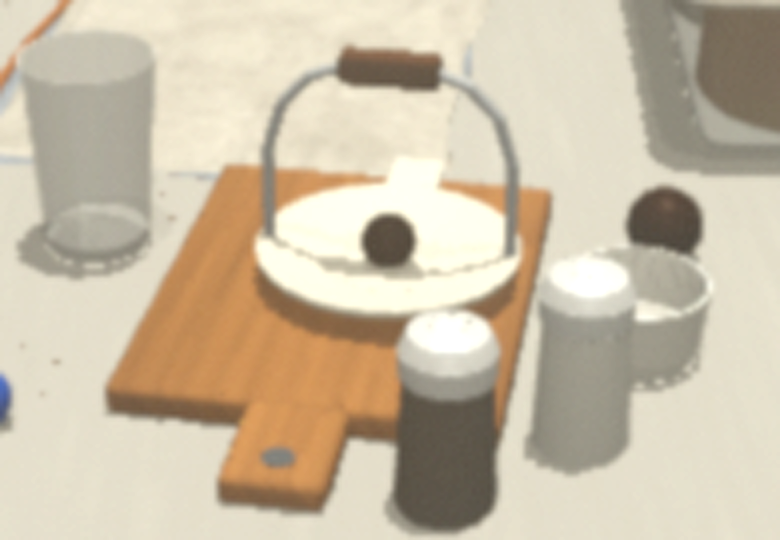

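Run:
```python
from h import *
ft=viewer.grab_frame('top'); fs=viewer.grab_frame('side')
T=lambda x,y:((x+.5)/4.5-.5+190,(y+.5)/4.5-.5+145)
S=lambda x,y:((x+.5)/4-.5+190,(y+.5)/4-.5+170)
c=np.array([at_z(ft,T(*p),15) for p in((93,144),(551,204),(506,558),(38,495))]); print(c.round(1)); m=c.mean(0)
print('mid',m,[np.linalg.norm(c[i]-c[i-1]).round(1) for i in range(4)])
bx=(c[0]+c[1]-c[2]-c[3])[:2]; by=(c[0]+c[3]-c[1]-c[2])[:2]; print('yaw',np.degrees(np.arctan2(bx[1],bx[0])),np.degrees(np.arctan2(-by[0],by[1])))
cs=[at_z(fs,S(*p),15) for p in((550,190),(225,167),(108,392))];print('side corners FL? ',np.round(cs,1))
ring=[at_z(ft,T(*p),32) for p in((155,299),(425,299),(290,167),(290,432))];print('ring',np.round(ring,1),'dish c',np.mean(ring,0))
tab=np.mean([at_z(ft,T(*p),32) for p in((96,242),(88,298))],0);print('tab end',tab)
d=np.mean(ring,0); v=tab-d; print('dish yaw',np.degrees(np.arctan2(v[1],v[0])),np.linalg.norm(v))
e=[at_z(ft,T(*p),126) for p in((284,199),(274,303))];g=e[0]-e[1];print('grip ends',np.round(e,1),np.linalg.norm(g),np.degrees(np.arctan2(g[1],g[0])))
print('grip tri',tri([ray(ft,T(279,251)),ray(fs,S(390,67))]), 'z120',at_z(ft,T(279,251),126))
print('net',tri([ray(ft,(253,201.2)),ray(fs,(283.8,185.7))]))
for n,p,z in(('ball top',(298,296),34),): print(n,at_z(ft,T(*p),z))
print('ball tri',tri([ray(ft,T(298,296)),ray(fs,S(388,241))]))
for n,a,b in(('sh1',(538,92),(588,285)),('sh2',(641,214),(449,338))): print(n,tri([ray(ft,T(*a)),ray(fs,S(*b))]))
print('tumb',at_z(ft,(224,284),99),'cup',at_z(ft,T(373,72),37))
f=viewer.grab_frame('side'); 
s=manip.read_state(); print(R.from_quat(s['eef_rot']).as_matrix().round(3))
```

```text
[[ 551.9 -243.1   15. ]
 [ 511.  -456.1   15. ]
 [ 348.4 -424.    15. ]
 [ 388.2 -214.4   15. ]]
mid [ 449.88188021 -334.39159082   15.        ] [np.float64(166.3), np.float64(216.9), np.float64(165.8), np.float64(213.4)]
yaw -10.573631710848499 -10.812459760377125
side corners FL?  [[ 553.3 -243.8   15. ]
 [ 389.7 -215.5   15. ]
 [ 350.  -427.2   15. ]]
ring [[ 472.3 -272.    32. ]
 [ 465.6 -394.1   32. ]
 [ 530.8 -335.8   32. ]
 [ 408.4 -330.4   32. ]] dish c [ 469.25210545 -333.06761006   32.        ]
tab end [ 487.34537183 -243.70126147   32.        ]
dish yaw 78.55450957222781 91.17955114872991
grip ends [[ 491.1 -336.   126. ]
 [ 447.9 -330.   126. ]] 43.602918581106856 -7.829573688423156
grip tri [ 470.53337356 -332.79465773  121.93314928] z120 [ 469.38609293 -332.97985213  126.        ]
net [ 466.34983543 -335.55639499  124.95283019]
ball top [ 469.68450959 -336.82583422   34.        ]
ball tri [ 469.55287987 -336.88028937   37.19289804]
sh1 [ 546.92549746 -447.96573529   76.96818093]
sh2 [ 489.16401278 -488.65017566   77.42426051]
tumb [ 322.25238625 -274.70163144   99.        ] cup [ 572.84412842 -376.31785539   37.        ]
[[-0.969  0.246  0.   ]
 [ 0.246  0.969  0.   ]
 [ 0.     0.    -1.   ]]
```

Crop check: the dish with the tab to the left (top 211,206) holds a small dark ball at top (256,211). The look-alikes are the bigger dark ball (232,152), purple (279,310) and blue (307,295), all loose on the table. The tumbler is at (224,284), the dip cup at (273,161) and the shakers at (309,166) and (332,193). Dish centre is about (470,-333) with yaw 79°; board middle is about (450,-335) with yaw -10.7°. The measured sizes agree with those given.

>>> step_arm([
  {"x": -0.86, "y": -0.57},
  {"x": -0.86, "y": -0.57},
  {"x": -0.86, "y": -0.57},
  {"x": -0.86, "y": -0.57},
  {"x": -0.86, "y": -0.57},
  {"x": -0.86, "y": -0.57},
  {"x": -0.86, "y": -0.57},
  {"x": -0.86, "y": -0.57},
  {},
], gripper=1, newtons=40)

```text
invalid input
```

>>> step_arm([
  {"x": -0.32, "y": -0.92},
  {"x": -0.32, "y": -0.92},
  {"x": -0.32, "y": -0.92},
  {"x": -0.32, "y": -0.92},
  {"x": -0.32, "y": -0.92},
  {"x": -0.32, "y": -0.92},
  {"x": -0.32, "y": -0.92},
  {"x": -0.32, "y": -0.92},
  {"x": -0.32, "y": -0.92},
  {"x": -0.32, "y": -0.92},
  {"x": -0.32, "y": -0.92, "wz": -0.42},
  {},
])

```text
invalid input
```

>>> step_arm([
  {},
  {},
])

```text
invalid input
```

>>> step_arm([
  {"x": -0.86, "y": -0.57, "z": 0, "wx": 0, "wy": 0, "wz": 0},
  {"x": -0.86, "y": -0.57, "z": 0, "wx": 0, "wy": 0, "wz": 0},
  {"x": -0.86, "y": -0.57, "z": 0, "wx": 0, "wy": 0, "wz": 0},
  {"x": -0.86, "y": -0.57, "z": 0, "wx": 0, "wy": 0, "wz": 0},
  {"x": -0.86, "y": -0.57, "z": 0, "wx": 0, "wy": 0, "wz": 0},
  {"x": -0.86, "y": -0.57, "z": 0, "wx": 0, "wy": 0, "wz": 0},
  {"x": -0.86, "y": -0.57, "z": 0, "wx": 0, "wy": 0, "wz": 0},
  {"x": -0.86, "y": -0.57, "z": 0, "wx": 0, "wy": 0, "wz": 0},
], gripper=1, newtons=40)

```text
time: 2.25
eef_pos: [419.9, 250.3, 231.6]
eef_rot: [0.124, 0.992, 0.0, 0.0]
ft_force: [0.5, 0.9, -0.2]
finger_gap: 1.004
finger_force: 0.0
```

>>> step_arm([
  {"x": -0.32, "y": -0.92, "z": 0, "wx": 0, "wy": 0, "wz": 0},
  {"x": -0.32, "y": -0.92, "z": 0, "wx": 0, "wy": 0, "wz": 0},
  {"x": -0.32, "y": -0.92, "z": 0, "wx": 0, "wy": 0, "wz": 0},
  {"x": -0.32, "y": -0.92, "z": 0, "wx": 0, "wy": 0, "wz": 0},
  {"x": -0.32, "y": -0.92, "z": 0, "wx": 0, "wy": 0, "wz": 0},
  {"x": -0.32, "y": -0.92, "z": 0, "wx": 0, "wy": 0, "wz": 0},
  {"x": -0.32, "y": -0.92, "z": 0, "wx": 0, "wy": 0, "wz": 0},
  {"x": -0.32, "y": -0.92, "z": 0, "wx": 0, "wy": 0, "wz": 0},
  {"x": -0.32, "y": -0.92, "z": 0, "wx": 0, "wy": 0, "wz": 0},
  {"x": -0.32, "y": -0.92, "z": 0, "wx": 0, "wy": 0, "wz": 0},
  {"x": -0.32, "y": -0.92, "z": 0, "wx": 0, "wy": 0, "wz": 0},
  {"x": -0.32, "y": -0.92, "z": 0, "wx": 0, "wy": 0, "wz": 0},
])

```text
time: 3.75
eef_pos: [469.0, -332.3, 231.3]
eef_rot: [0.124, 0.992, 0.0, 0.0]
ft_force: [1.1, 0.3, -0.1]
finger_gap: 1.002
finger_force: 0.0
```

>>> step_arm([
  {"x": 0, "y": 0, "z": 0.8, "wx": 0, "wy": 0, "wz": -0.4},
  {"x": 0, "y": 0, "z": 0.2, "wx": 0, "wy": 0, "wz": 0},
  {"x": 0, "y": 0, "z": 0, "wx": 0, "wy": 0, "wz": 0},
])

```text
time: 4.12
eef_pos: [468.9, -330.1, 181.0]
eef_rot: [0.096, 0.995, 0.0, -0.001]
ft_force: [0.2, 0.3, -0.1]
finger_gap: 1.001
finger_force: 0.0
```

Run:
```python
from h import *
s=manip.read_state(); r=R.from_quat(s['eef_rot']).as_matrix(); print(s['eef_pos'],s['joint_positions'].round(3)); print(r.round(4)); print('y yaw',np.degrees(np.arctan2(r[1,1],r[0,1])))
print('to (470,-333,100) in tool mm', r.T@(np.array([470,-333,100])-s['eef_pos']))
ims=[]
for c in('top','side'):
    f=viewer.grab_frame(c); 
    x=f['img'][...,::-1]; x=x[145:275,190:345] if c=='top' else x[120:250,210:365]
    ims.append(cv2.resize(x,None,fx=2.58,fy=4.5 if 0 else 2.58,interpolation=cv2.INTER_CUBIC))
    p=s['eef_pos']; print(c,proj(f,[p,p-[0,0,18.7]]).round(1).tolist(), [d for d in viewer.mark_of(c,'dish_grip')])
cv2.imwrite('pics/p2.png',np.clip(np.hstack(ims)*1.4,0,255).astype('u1'))
```

```text
[ 468.86076535 -330.0991942   181.04839333] [-0.634  0.354  1.646  0.     1.144 -2.011]
[[-9.814e-01  1.920e-01 -1.000e-03]
 [ 1.920e-01  9.814e-01  9.000e-04]
 [ 1.200e-03  7.000e-04 -1.000e+00]]
y yaw 78.93208524671938
to (470,-333,100) in tool mm [-1.77051693 -2.68765971 81.04440972]
top [[248.3, 193.5], [248.9, 196.1]] [{'xy': [0.4589, 0.479], 'confidence': 0.9}]
side [[286.1, 154.2], [286.1, 164.4]] [{'xy': [0.5105, 0.4436], 'confidence': 0.7}]
```

View pics/p2.png

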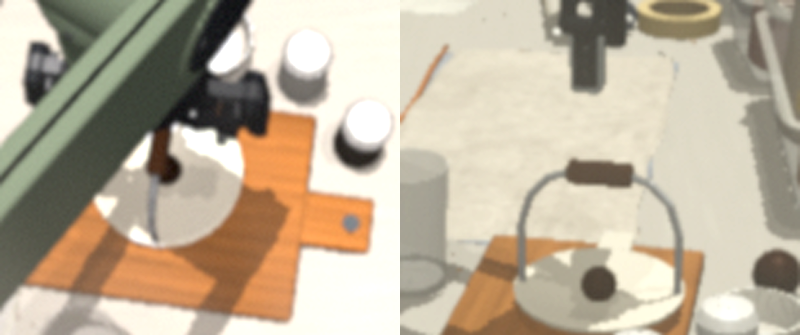

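The side view shows the fingers (283,145) about 60 mm above the grip (287,187), lined up along it; in the top view the arm partly hides it. Going down.

>>> step_arm([
  {"x": -0.04, "y": -0.05, "z": 0.4, "wx": 0, "wy": 0, "wz": 0},
  {"x": 0, "y": 0, "z": 0.5, "wx": 0, "wy": 0, "wz": 0},
  {"x": 0, "y": 0, "z": 0.4, "wx": 0, "wy": 0, "wz": 0},
  {"x": 0, "y": 0, "z": 0.3, "wx": 0, "wy": 0, "wz": 0},
  {"x": 0, "y": 0, "z": 0, "wx": 0, "wy": 0, "wz": 0},
])

```text
time: 4.95
eef_pos: [470.3, -333.1, 100.8]
eef_rot: [0.096, 0.995, 0.0, -0.001]
ft_force: [-0.4, -0.0, 0.4]
finger_gap: 0.996
finger_force: 0.0
```

>>> step_arm([
  {"x": 0, "y": 0, "z": 0, "wx": 0, "wy": 0, "wz": 0},
  {"x": 0, "y": 0, "z": 0, "wx": 0, "wy": 0, "wz": 0},
  {"x": 0, "y": 0, "z": 0, "wx": 0, "wy": 0, "wz": 0},
], gripper=0.4, newtons=25)

```text
time: 5.32
eef_pos: [470.8, -333.7, 101.9]
eef_rot: [0.096, 0.995, -0.0, 0.001]
ft_force: [0.1, 1.0, -0.5]
finger_gap: 0.399
finger_force: 0.0
```

Run:
```python
from h import *
s=manip.read_state(); r=R.from_quat(s['eef_rot']).as_matrix(); p=s['eef_pos']; print(p,np.degrees(np.arctan2(r[1,1],r[0,1])),s['finger_gap'])
ims=[]
for c in('top','side'):
    f=viewer.grab_frame(c); x=f['img'][...,::-1]
    x0,y0=(225,165) if c=='top' else (245,150); x=x[y0:y0+80,x0:x0+80]
    ims.append(cv2.resize(x,None,fx=5,fy=5,interpolation=cv2.INTER_CUBIC))
    q=p-r[:,2]*18.7; print(c,((proj(f,[q,q+r[:,1]*17,q-r[:,1]*17])-[x0,y0])*5+2).round().tolist())
cv2.imwrite('pics/p3.png',np.clip(np.hstack(ims)*1.6,0,255).astype('u1'))
```

```text
[ 470.77253685 -333.70284229  101.88056152] 78.94402236709246 0.399127269227176
top [[138.0, 179.0], [92.0, 172.0], [183.0, 185.0]]
side [[213.0, 189.0], [221.0, 170.0], [205.0, 208.0]]
```

View pics/p3.png

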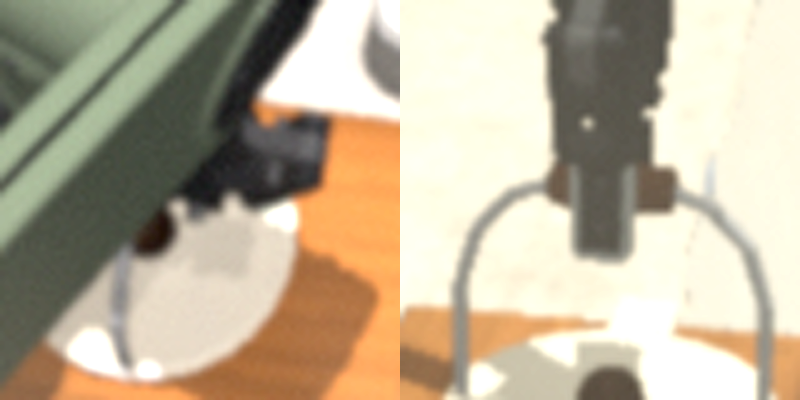

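Side view: near finger at (602,210) overlaps the middle of the grip (547–677, y 188) once perspective is allowed for. Closing gently.

>>> step_arm([
  {"x": 0, "y": 0, "z": 0, "wx": 0, "wy": 0, "wz": 0},
  {"x": 0, "y": 0, "z": 0, "wx": 0, "wy": 0, "wz": 0},
], gripper=0.25, newtons=25)

```text
time: 5.68
eef_pos: [470.5, -333.5, 101.3]
eef_rot: [0.096, 0.995, 0.0, 0.0]
ft_force: [0.9, -0.0, -0.4]
finger_gap: 0.253
finger_force: 0.0
```

>>> step_arm([
  {"x": 0, "y": 0, "z": 0, "wx": 0, "wy": 0, "wz": 0},
  {"x": 0, "y": 0, "z": 0, "wx": 0, "wy": 0, "wz": 0},
], gripper=0.2)

```text
time: 5.92
eef_pos: [470.5, -333.3, 101.3]
eef_rot: [0.096, 0.995, 0.0, -0.0]
ft_force: [-0.2, 2.0, 0.6]
finger_gap: 0.2
finger_force: 0.6
```

>>> step_arm([
  {"x": 0, "y": 0, "z": 0, "wx": 0, "wy": 0, "wz": 0},
  {"x": 0, "y": 0, "z": 0, "wx": 0, "wy": 0, "wz": 0},
], gripper=0.17)

```text
time: 6.18
eef_pos: [470.6, -333.4, 101.3]
eef_rot: [0.096, 0.995, 0.0, 0.0]
ft_force: [0.1, 2.0, 1.3]
finger_gap: 0.171
finger_force: 0.7
```

>>> step_arm([
  {"x": 0, "y": 0, "z": 0, "wx": 0, "wy": 0, "wz": 0},
  {"x": 0, "y": 0, "z": 0, "wx": 0, "wy": 0, "wz": 0},
  {"x": 0, "y": 0, "z": 0, "wx": 0, "wy": 0, "wz": 0},
  {"x": 0, "y": 0, "z": 0, "wx": 0, "wy": 0, "wz": 0},
], gripper=0.1)

```text
time: 6.68
eef_pos: [470.3, -333.5, 101.0]
eef_rot: [0.096, 0.995, 0.0, -0.0]
ft_force: [-0.6, 0.8, -1.8]
finger_gap: 0.161
finger_force: 24.9
```

>>> step_arm([
  {"x": 0, "y": 0, "z": 0, "wx": 0, "wy": 0, "wz": 0},
  {"x": 0, "y": 0, "z": 0, "wx": 0, "wy": 0, "wz": 0},
  {"x": 0, "y": 0, "z": 0, "wx": 0, "wy": 0, "wz": 0},
  {"x": 0, "y": 0, "z": 0, "wx": 0, "wy": 0, "wz": 0},
], gripper=0, newtons=35)

```text
time: 7.18
eef_pos: [470.5, -333.5, 101.3]
eef_rot: [0.096, 0.995, 0.0, 0.0]
ft_force: [0.3, -0.9, -2.3]
finger_gap: 0.159
finger_force: 37.1
```

>>> step_arm([
  {"x": 0, "y": 0, "z": -0.02, "wx": 0, "wy": 0, "wz": 0},
  {"x": 0, "y": 0, "z": -0.06, "wx": 0, "wy": 0, "wz": 0},
  {"x": 0, "y": 0, "z": -0.1, "wx": 0, "wy": 0, "wz": 0},
  {"x": 0, "y": 0, "z": -0.14, "wx": 0, "wy": 0, "wz": 0},
  {"x": 0, "y": 0, "z": -0.14, "wx": 0, "wy": 0, "wz": 0},
  {"x": 0, "y": 0, "z": -0.14, "wx": 0, "wy": 0, "wz": 0},
  {"x": 0, "y": 0, "z": -0.14, "wx": 0, "wy": 0, "wz": 0},
  {"x": 0, "y": 0, "z": -0.1, "wx": 0, "wy": 0, "wz": 0},
  {"x": 0, "y": 0, "z": -0.06, "wx": 0, "wy": 0, "wz": 0},
  {"x": 0, "y": 0, "z": -0.02, "wx": 0, "wy": 0, "wz": 0},
  {"x": 0, "y": 0, "z": 0, "wx": 0, "wy": 0, "wz": 0},
  {"x": 0, "y": 0, "z": 0, "wx": 0, "wy": 0, "wz": 0},
])

```text
time: 8.68
eef_pos: [470.4, -333.4, 147.0]
eef_rot: [0.096, 0.995, 0.0, -0.0]
ft_force: [-0.1, -0.1, -2.0]
finger_gap: 0.157
finger_force: 37.1
```

Run:
```python
from h import *
s=manip.read_state(); p=s['eef_pos']; print(p,s['ft_force'],s['moment'],s['finger_gap'],s['joint_positions'].round(3))
ims=[]
for c in('top','side'):
    f=viewer.grab_frame(c); x=f['img'][...,::-1]
    x0,y0=(200,130) if c=='top' else (205,120); x=x[y0:y0+130,x0:x0+130]
    ims.append(cv2.resize(x,None,fx=3,fy=3,interpolation=cv2.INTER_CUBIC))
    for l in('sweet_center','dish_tab','dish_grip'): print(c,l,[((np.array(d['xy'])*[560,420]).round(1).tolist(),round(d['confidence'],2)) for d in viewer.mark_of(c,l)])
    g=p+[0,0,18.7]; print('pred ball',proj(f,[g-[0,0,86]]).round(1))
cv2.imwrite('pics/p4.png',np.clip(np.hstack(ims)*1.6,0,255).astype('u1'))
```

```text
[ 470.41583687 -333.39879429  147.01868537] [-0.07292355 -0.1029261  -2.00307074] [-0.0242517  -0.00972176  0.02589691] 0.15657272455223567 [-0.637  0.387  1.687  0.     1.069 -2.014]
top sweet_center [([278.5, 307.7], 0.77), ([309.9, 292.7], 0.55), ([253.6, 193.8], 0.48), ([253.4, 205.5], 0.44)]
top dish_tab []
top dish_grip []
pred ball [[253.  205.3]]
side sweet_center [([352.6, 228.7], 0.8), ([171.9, 249.5], 0.7), ([187.3, 270.0], 0.59), ([288.2, 210.1], 0.55)]
side dish_tab [([296.9, 191.8], 0.71)]
side dish_grip [([285.0, 163.8], 0.74)]
pred ball [[286.9 208.1]]
```

View pics/p4.png

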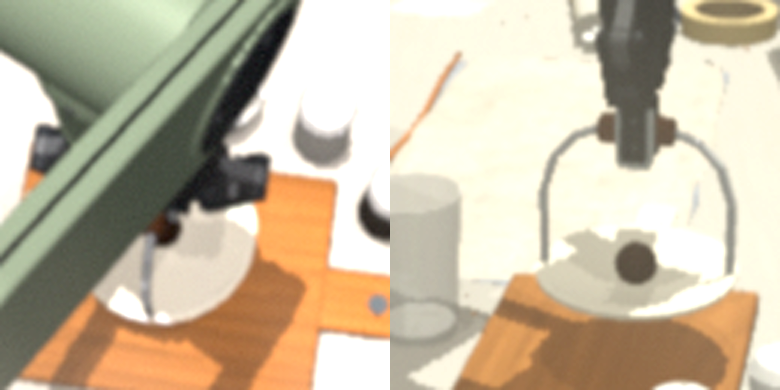

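The picture shows the dish lifted about 46 mm clear and level, ball in its middle (side 288,210). Continuing straight up, then turning.

>>> step_arm([
  {"x": 0, "y": 0, "z": -0.02, "wx": 0, "wy": 0, "wz": 0},
  {"x": 0, "y": 0, "z": -0.06, "wx": 0, "wy": 0, "wz": 0},
  {"x": 0, "y": 0, "z": -0.1, "wx": 0, "wy": 0, "wz": 0},
  {"x": 0, "y": 0, "z": -0.14, "wx": 0, "wy": 0, "wz": 0},
  {"x": 0, "y": 0, "z": -0.14, "wx": 0, "wy": 0, "wz": 0},
  {"x": 0, "y": 0, "z": -0.14, "wx": 0, "wy": 0, "wz": 0},
  {"x": 0, "y": 0, "z": -0.14, "wx": 0, "wy": 0, "wz": 0},
  {"x": 0, "y": 0, "z": -0.14, "wx": 0, "wy": 0, "wz": 0},
  {"x": 0, "y": 0, "z": -0.1, "wx": 0, "wy": 0, "wz": 0},
  {"x": 0, "y": 0, "z": -0.06, "wx": 0, "wy": 0, "wz": 0},
  {"x": 0, "y": 0, "z": -0.02, "wx": 0, "wy": 0, "wz": 0},
  {"x": 0, "y": 0, "z": 0, "wx": 0, "wy": 0, "wz": 0},
])

```text
time: 10.58
eef_pos: [470.5, -333.5, 200.1]
eef_rot: [0.096, 0.995, 0.0, -0.0]
ft_force: [0.3, 0.1, -1.8]
finger_gap: 0.16
finger_force: 37.1
```

>>> step_arm([
  {"x": 0, "y": 0, "z": 0, "wx": 0, "wy": 0, "wz": 0.05},
  {"x": 0, "y": 0, "z": 0, "wx": 0, "wy": 0, "wz": 0.15},
  {"x": 0, "y": 0, "z": 0, "wx": 0, "wy": 0, "wz": 0.25},
  {"x": 0, "y": 0, "z": 0, "wx": 0, "wy": 0, "wz": 0.35},
  {"x": 0, "y": 0, "z": 0, "wx": 0, "wy": 0, "wz": 0.45},
  {"x": 0, "y": 0, "z": 0, "wx": 0, "wy": 0, "wz": 0.5},
  {"x": 0, "y": 0, "z": 0, "wx": 0, "wy": 0, "wz": 0.5},
  {"x": 0, "y": 0, "z": 0, "wx": 0, "wy": 0, "wz": 0.5},
  {"x": 0, "y": 0, "z": 0, "wx": 0, "wy": 0, "wz": 0.5},
  {"x": 0, "y": 0, "z": 0, "wx": 0, "wy": 0, "wz": 0.5},
  {"x": 0, "y": 0, "z": 0, "wx": 0, "wy": 0, "wz": 0.5},
  {"x": 0, "y": 0, "z": 0, "wx": 0, "wy": 0, "wz": 0.5},
])

```text
time: 12.08
eef_pos: [470.5, -333.5, 200.2]
eef_rot: [0.417, 0.909, 0.0, -0.0]
ft_force: [-0.3, 0.4, -3.2]
finger_gap: 0.154
finger_force: 37.1
```

>>> step_arm([
  {"x": 0, "y": 0, "z": 0, "wx": 0, "wy": 0, "wz": 0.5},
  {"x": 0, "y": 0, "z": 0, "wx": 0, "wy": 0, "wz": 0.5},
  {"x": 0, "y": 0, "z": 0, "wx": 0, "wy": 0, "wz": 0.5},
  {"x": 0, "y": 0, "z": 0, "wx": 0, "wy": 0, "wz": 0.5},
  {"x": 0, "y": 0, "z": 0, "wx": 0, "wy": 0, "wz": 0.5},
  {"x": 0, "y": 0, "z": 0, "wx": 0, "wy": 0, "wz": 0.5},
  {"x": 0, "y": 0, "z": 0, "wx": 0, "wy": 0, "wz": 0.5},
  {"x": 0, "y": 0, "z": 0, "wx": 0, "wy": 0, "wz": 0.5},
  {"x": 0, "y": 0, "z": 0, "wx": 0, "wy": 0, "wz": 0.5},
  {"x": 0, "y": 0, "z": 0, "wx": 0, "wy": 0, "wz": 0.5},
  {"x": 0, "y": 0, "z": 0, "wx": 0, "wy": 0, "wz": 0.4},
  {"x": 0, "y": 0, "z": 0, "wx": 0, "wy": 0, "wz": 0.35},
])

```text
time: 13.58
eef_pos: [470.5, -333.5, 200.2]
eef_rot: [0.739, 0.674, 0.0, -0.0]
ft_force: [0.9, 0.1, -2.3]
finger_gap: 0.16
finger_force: 37.1
```

>>> step_arm([
  {"x": 0, "y": 0, "z": 0, "wx": 0, "wy": 0, "wz": 0.3},
  {"x": 0, "y": 0, "z": 0, "wx": 0, "wy": 0, "wz": 0.22},
  {"x": 0, "y": 0, "z": 0, "wx": 0, "wy": 0, "wz": 0.15},
  {"x": 0, "y": 0, "z": 0, "wx": 0, "wy": 0, "wz": 0.06},
  {"x": 0, "y": 0, "z": 0, "wx": 0, "wy": 0, "wz": 0.02},
  {"x": 0, "y": 0, "z": 0, "wx": 0, "wy": 0, "wz": 0},
  {"x": 0, "y": 0, "z": 0, "wx": 0, "wy": 0, "wz": 0},
  {"x": 0, "y": 0, "z": 0, "wx": 0, "wy": 0, "wz": 0},
])

```text
time: 14.58
eef_pos: [470.5, -333.5, 200.3]
eef_rot: [0.772, 0.636, 0.0, -0.0]
ft_force: [-0.0, 0.2, -2.8]
finger_gap: 0.156
finger_force: 37.1
```

Run:
```python
from h import *
s=manip.read_state(); p=s['eef_pos']; r=R.from_quat(s['eef_rot']).as_matrix(); print(s['time'],p,np.degrees(np.arctan2(r[1,1],r[0,1])),s['ft_force'],s['joint_positions'].round(3))
print('tool mm to goal',r.T@(np.array([450.5,-335,201.3])-p))
ims=[]
for c in('top','side'):
    f=viewer.grab_frame(c); x=f['img'][...,::-1]
    x0,y0=(190,100) if c=='top' else (205,90); x=x[y0:y0+130,x0:x0+130]
    ims.append(cv2.resize(x,None,fx=3,fy=3,interpolation=cv2.INTER_CUBIC))
    for l in('sweet_center','dish_tab','dish_grip'): print(c,l,[((np.array(d['xy'])*[560,420]).round(1).tolist(),round(d['confidence'],2)) for d in viewer.mark_of(c,l)])
    g=p+[0,0,18.7]; print('pred ball, tab',proj(f,[g-[0,0,86],g-[0,0,88]+85*r[:,1]]).round(1).tolist())
cv2.imwrite('pics/p5.png',np.clip(np.hstack(ims)*1.6,0,255).astype('u1'))
```

```text
14.575 [ 470.51980593 -333.48870341  200.27748077] -11.053092770751554 [-0.00941367  0.22949831 -2.83266622] [-0.637  0.343  1.61   0.     1.188 -0.444]
tool mm to goal [ -5.32137346 -19.35867274  -1.02321388]
top sweet_center [([277.9, 312.1], 0.69), ([309.1, 295.1], 0.51), ([252.0, 195.2], 0.38)]
top dish_tab []
top dish_grip [([250.3, 187.7], 0.67)]
pred ball, tab [[251.7, 198.9], [258.5, 155.2]]
side sweet_center [([285.3, 180.5], 0.7), ([172.7, 250.0], 0.66), ([354.4, 226.1], 0.59), ([183.5, 270.1], 0.44)]
side dish_tab [([335.2, 187.0], 0.56)]
side dish_grip [([286.7, 131.8], 0.67)]
pred ball, tab [[287.1, 180.8], [335.7, 185.3]]
```

View pics/p5.png

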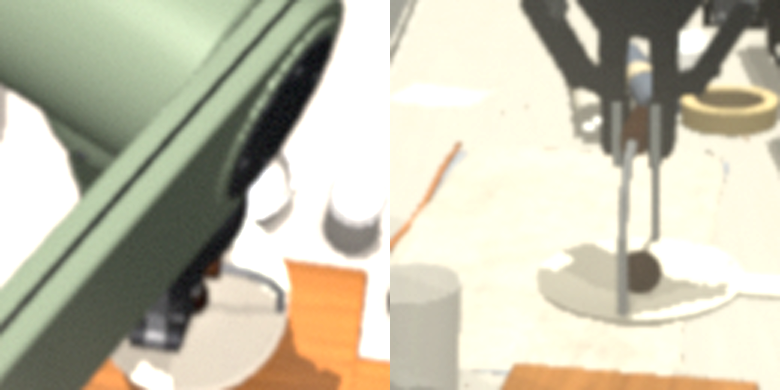

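The picture shows the dish level, tab pointing away (right in the side view, 335,187), ball in the middle (285,181). Now a slow shift over the board's middle.

>>> step_arm([
  {"x": -0.002, "y": -0.006, "z": 0, "wx": 0, "wy": 0, "wz": 0},
  {"x": -0.004, "y": -0.016, "z": 0, "wx": 0, "wy": 0, "wz": 0},
  {"x": -0.008, "y": -0.028, "z": 0, "wx": 0, "wy": 0, "wz": -0.01},
  {"x": -0.011, "y": -0.04, "z": -0.005, "wx": 0, "wy": 0, "wz": -0.01},
  {"x": -0.013, "y": -0.048, "z": -0.005, "wx": 0, "wy": 0, "wz": -0.01},
  {"x": -0.014, "y": -0.052, "z": -0.005, "wx": 0, "wy": 0, "wz": -0.01},
  {"x": -0.014, "y": -0.052, "z": -0.005, "wx": 0, "wy": 0, "wz": 0},
  {"x": -0.013, "y": -0.048, "z": 0, "wx": 0, "wy": 0, "wz": 0},
  {"x": -0.011, "y": -0.04, "z": 0, "wx": 0, "wy": 0, "wz": 0},
  {"x": -0.008, "y": -0.028, "z": 0, "wx": 0, "wy": 0, "wz": 0},
  {"x": -0.004, "y": -0.016, "z": 0, "wx": 0, "wy": 0, "wz": 0},
  {"x": -0.002, "y": -0.006, "z": 0, "wx": 0, "wy": 0, "wz": 0},
])

```text
time: 16.48
eef_pos: [450.9, -335.0, 201.3]
eef_rot: [0.77, 0.638, 0.0, 0.0]
ft_force: [0.7, 0.3, -2.9]
finger_gap: 0.157
finger_force: 37.1
```

>>> step_arm([
  {"x": 0, "y": 0, "z": 0, "wx": 0, "wy": 0, "wz": 0},
  {"x": 0, "y": 0, "z": 0, "wx": 0, "wy": 0, "wz": 0},
  {"x": 0, "y": 0, "z": 0, "wx": 0, "wy": 0, "wz": 0},
  {"x": 0, "y": 0, "z": 0, "wx": 0, "wy": 0, "wz": 0},
  {"x": 0, "y": 0, "z": 0, "wx": 0, "wy": 0, "wz": 0},
  {"x": 0, "y": 0, "z": 0, "wx": 0, "wy": 0, "wz": 0},
])

```text
time: 17.23
eef_pos: [450.9, -335.0, 201.3]
eef_rot: [0.77, 0.638, 0.0, -0.0]
ft_force: [-0.3, 0.6, -2.1]
finger_gap: 0.155
finger_force: 37.1
```

Run:
```python
from h import *
s=manip.read_state(); p=s['eef_pos']; r=R.from_quat(s['eef_rot']).as_matrix(); print(s['time'],p,np.degrees(np.arctan2(r[1,1],r[0,1])),r.round(4)[:,2],abs(s['qd']).max())
f=viewer.grab_frame('side'); x=f['img'][...,::-1][100:230,190:385]
cv2.imwrite('pics/p6.png',np.clip(cv2.resize(x,None,fx=4,fy=4,interpolation=cv2.INTER_CUBIC)*1.3,0,255).astype('u1'))
g=p+[0,0,18.7]
P=[g-[0,0,86]]+[g-[0,0,88]+92*r[:,1]+k*13*r[:,0] for k in(-1,1)]+[g-[0,0,88]+k*61*r[:,1] for k in(-1,1)]
print('pred crop px: ball, tab corners, rim ends',((proj(f,P)-[190,100])*4+1.5).round().tolist())
```

```text
17.225 [ 450.86217298 -334.99179129  201.2507004 ] -10.733124464963348 [-0.e+00  1.e-04 -1.e+00] 0.001012106694570711
pred crop px: ball, tab corners, rim ends [[345.0, 324.0], [553.0, 355.0], [558.0, 331.0], [209.0, 319.0], [484.0, 338.0]]
```

View pics/p6.png

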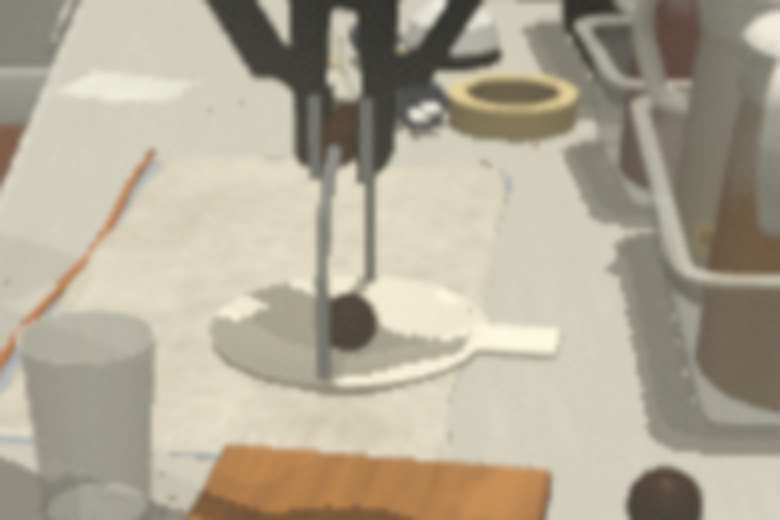

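The picture shows the dish level. The tab corners at (556,356) and (559,329) are within a pixel of prediction, and the ball is at the middle (350,322). The tumbler and the loose ball are untouched. Handing in.

```bash
python3 -c "
from station import manip
print(manip.finish_job())"
```

```text
the job is handed in; nothing more can be done
None
```

I handed in the job at about 17 s: the dish is held level and still at 37 N, about 10 cm above the board's middle, with the tab pointing to the waiter, the ball in its middle, and no sign in the views or force readings of the glass, dip cup or shakers being touched.

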